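Charge a jeweller's tumbler barrel with burnishing balls

ROBOT

A 6-joint arm with a two-finger parallel gripper is mounted at the origin on the work surface. World frame = base frame: x ahead of the robot, y to its left, z up, the work surface at z = 0. Lengths are in m, angles in rad, forces in N, time in s.
With the tool pointing down it reaches from about 0.4 to 0.925 m from the base axis. Payload 12.5 kg.
Tool frame: the origin (TCP) lies at the very end of the fingers, on their centre line; the grasp point (between the pads) lies 19 mm behind it; z points along the fingers, y is the line along which they close (so a half turn about z gives the same grasp; the last joint's range is limited). The gripper opens to 95 mm and grips with 3 to 60 N. Pads are 20 mm wide; open, the fingers measure 119 mm over their backs; the gripper's body (75 mm by 180 mm) begins 59 mm behind the grasp point.
Start: joints at [1.241, 0.491, 1.559, -0, 1.092, -0.106], TCP at [0.139, 0.609, 0.215] pointing down, gripper open.
Joint ranges: [-3.1, 3.1], [-0.84, 2.19], [0.05, 2.79], [-1.13, 4.28], [0.06, 2.93], [-2.69, 2.69]. Speed limits (rad/s): [2.22, 2.22, 2.79, 3.14, 3.14, 3.14].

INTERFACE

Orientations are given as a unit quaternion [x, y, z, w].
In Python, from bench import r, imaging gives the robot as it stands. The module is installed in compiled form; this text tells all that it offers.
- The arm moves only by the shell command python3 -m jog 'ROWS' [OPENING] [FORCE]. ROWS is JSON, a list of rows, each an object of numbers: "dx", "dy", "dz": the shift along the tool's x, y, z as a fraction of full scale; "ax", "ay", "az": the turn, a rotation vector about the tool's x, y, z as a fraction of full scale. A call has 1 to 8 rows; each row shifts and turns the commanded pose from where the row before left it, along the tool's axes as they then stand; what a row does not reach is not made up. Full scale, the value 1, is 0.12 m for a shift and 0.08 rad for a turn. A row lasts 1/8 s, in which the tool goes at most 62.5 mm and 10.7 degrees, less where a joint would pass 70% of its speed; a pose out of reach is approached as far as the arm can. A call with a number of a shift or a turn outside -1 to 1 is refused whole. A call with a gripper value outside its range is refused whole. OPENING is the opening, from 0 (shut) to 1 (fully open), set as the call begins (- or left out, the last holds). The fingers move at their own pace and stop on an object; FORCE is the grip in N (left out, the last holds). Time passes only in rows, so rows that do not move let the fingers close. It gives the time, the measured TCP pose, the force, the opening and the grip force at its end, in the units of the state.
- r.observe(): the state, without advancing time (a new reading comes with each control period).
- imaging.snapshot(name): name is "side" or "top" or "wrist"; returns (picture, depth): 420x560x3 uint8, red, green, blue; 420x560 float32, m along the optical axis (not along the pixel's ray), 0 where there is no reading.
- imaging.calibration(name): a dict with "intrinsics" (3x3 intrinsics, pixels), "rvec" (rotation vector, rad) and "tvec" (3), from world to camera coordinates, as OpenCV has them; the wrist camera has in their place "T_tool_cam" (4x4, takes a point from camera to tool coordinates, whose origin is the TCP and whose axes are the flange's). Camera axes: x right, y down, z forward; pixel columns grow to the right and rows downward; lengths in m; the calibration is good to about 2 mm. The wrist camera is an equidistant fisheye: a pixel r from the principal point sees the ray r / f radians off the axis. A picture is of the moment at which its call begins: read the wrist's pose just before it. calibration takes no time and is no camera call.
- r.hand_in(): hands the job in; it is judged then, once.
The state is a dict: "clock": time; "joint_pos": joint angles; "dq": joint speeds; "tau": joint torques, N m; "position": TCP position; "tool_rot": TCP orientation; "ft_force": force on the tool from outside, world axes, zero at the start; "wrist_torque": the same for the moment, N m; "opening": opening from 0.0 (shut) to 1.0 (fully open); "gripper_force": force on a finger pad.
Only numpy, scipy, OpenCV 4.12 (cv2) and the standard library are available. Lean on these libraries where they do the work, as an engineer would, in place of code of your own. Each camera call takes 0.05 s, during which the arm holds its last target. There are 200 camera calls.

TASK

Load the open tumbler barrel: carry the scoop of steel balls level, bring its lip down over the barrel's mouth to within about 3 cm above the rim, and only then tip it, so that all five balls go in and none is spilled. Then stand the empty scoop back upright on its wooden board, close the barrel with its blue lid fully seated, and leave the oil bottle, the jar, the tin and the steel block where they stand.

Things in the scene. Friction and masses are not known exactly. Their poses are not given: they have to be found in the camera images.
- scoop_grip (a point): Centre of the dark wooden handle of a small steel scoop standing on the board. Handle: 78 mm long (from 38 mm behind this point to 40 mm ahead), 14 mm wide, 18 mm tall, its centre 30 mm above the scoop's underside. x points level along the handle to the spout, y to the scoop's left, z up.
- scoop_lip (a point): Middle of the edge of the scoop's open spout, where the balls roll off: 138 mm ahead of scoop_grip and 6 mm lower; 48 mm ahead of the foot bar and 24 mm above the underside. Same axes as scoop_grip.
- scoop: Steel scoop, about 0.16 kg; origin on its underside, 90 mm ahead of scoop_grip, same axes. Pan 95 mm long, 73 mm wide at its closed rear, 48 mm at the open spout, walls up to 49 mm above the underside. Its floor rises 12 degrees to the spout: carried level, balls stay at the rear; tipped 45 degrees it empties. A foot bar crosses the underside at the origin.
- board_top (a point): Fixed light wooden soldering board, 210 x 140 x 25 mm, on which the scoop stands at the start with its handle roughly along the board's x. Centre of its top face, 25 mm above the bench; x along the 210 mm side, scoop spout towards +x.
- barrel_mouth (a point): Open black rubber tumbler barrel with an orange band, fixed upright on the bench: 100 mm outside diameter, 85 mm high, 8 mm wall (mouth 84 mm wide), 77 mm deep inside. Centre of the mouth, level with the rim (85 mm above the bench); z up.
- lid_knob (a point): Centre, half-way up, of the plain aluminium knob (24 mm diameter, 46 mm tall) of the loose round blue lid, which lies upright on the bench. Lid: 106 mm disc 7 mm thick, under it a tapered rubber plug 8 mm deep, 76 to 70 mm wide. The point is 38 mm above the plug's foot, 30 mm above the disc's underside; z up.
- lid_seat (a point): Centre of the underside of the lid's disc, 30 mm below lid_knob. With the lid seated it lies at barrel_mouth.
- lid: The lid itself, 0.12 kg; origin at the centre of the plug's foot, 38 mm below lid_knob.
- oil: Amber oil bottle standing beside the barrel: 52 mm diameter, 140 mm high; origin at the centre of its underside. Bystander.
- jar: Glass jar with a metal lid standing beside the barrel: 62 mm diameter, 95 mm high; origin at the centre of its underside. Bystander.
- block: Steel bench block on a rubber base near the lid: 55 x 55 mm, 42 mm high; origin at the centre of its underside. Bystander.
- ball0_center (a point): Centre of one of the five loose steel burnishing balls, 16 mm diameter, 17 g, lying at the rear of the scoop's pan.
- ball1_center (a point): Centre of one of the five loose steel burnishing balls, 16 mm diameter, 17 g, lying at the rear of the scoop's pan.
- ball2_center (a point): Centre of one of the five loose steel burnishing balls, 16 mm diameter, 17 g, lying at the rear of the scoop's pan.
- ball3_center (a point): Centre of one of the five loose steel burnishing balls, 16 mm diameter, 17 g, lying at the rear of the scoop's pan.
- ball4_center (a point): Centre of one of the five loose steel burnishing balls, 16 mm diameter, 17 g, lying at the rear of the scoop's pan.
- tin: Closed red polish tin standing beside the wooden board: 56 mm diameter, 110 mm high; origin at the centre of its underside. Bystander.
Mind the look-alikes: they are no part of the job. What is shaped like the part that bears barrel_mouth but turquoise or white is not meant. Of the things that look like the lid, the middle-sized one is meant.

How it is judged:
By the outcome, as a careful person would: the job done as asked, in the order asked, and still so for the second after the job is handed in, with the robot touching nothing.
It also fails if it takes over 72 s, if anything falls off the work surface, if the arm or the gripper's body presses on something with over 40 N, if the wrist force passes 120 N, or if a joint passes its speed limit or range.

## Working session

There is one attempt and no reset: what is moved stays moved. The work goes in short steps, Python scripts to look and compute and a shell command to move; the robot and the scene stay as the last step left them, time stands still between calls to the robot, and variables do not carry over. Pictures are saved under pics/ and viewed, at most 14 in all, crops included, and the job is handed in when it is done.

```bash
mkdir -p pics
cat > h.py <<'E'
import numpy as np, cv2
from scipy.spatial.transform import Rotation as R
from bench import r, imaging
def snap(n,name=None):
    im,d=imaging.snapshot(n)
    if name: cv2.imwrite('pics/'+name+'.png',im[:,:,::-1])
    return im,d
def world(n,d):
    c=imaging.calibration(n);K=c['intrinsics'];v,u=np.mgrid[:420,:560]
    p=np.stack([(u-K[0,2])/K[0,0]*d,(v-K[1,2])/K[1,1]*d,d],-1)
    M=R.from_rotvec(np.ravel(c['rvec'])).as_matrix()
    return (p-np.ravel(c['tvec']))@M
E
python3 - <<'E'
from h import *
for n in('top','side'):
    im,d=snap(n,n); np.save(n+'.npy',world(n,d)); np.save(n+'_im.npy',im); print(n,(d>0).mean(), imaging.calibration(n))
print(imaging.calibration('wrist')); print(r.observe())
a=np.hstack([cv2.imread('pics/top.png')]);
E
```

```text
top 0.995765306122449 {'intrinsics': array([[496.49107769,   0.        , 286.26806731],
       [  0.        , 496.49107769, 212.34726866],
       [  0.        ,   0.        ,   1.        ]]), 'rvec': array([ 2.11268554, -2.12744006,  0.16520112]), 'tvec': array([0.05126658, 0.52874655, 1.4786432 ])}
side 0.9960926870748299 {'intrinsics': array([[461.66558365,   0.        , 280.74220777],
       [  0.        , 461.66558365, 203.2477788 ],
       [  0.        ,   0.        ,   1.        ]]), 'rvec': array([ 2.32797859, -0.05466244,  0.03977107]), 'tvec': array([-0.51635048,  0.10187511,  1.34344138])}
{'intrinsics': array([[325.1922621 ,   0.        , 281.14017377],
       [  0.        , 325.1922621 , 203.82981208],
       [  0.        ,   0.        ,   1.        ]]), 'T_tool_cam': array([[ 4.93647131e-04, -9.55836217e-01, -2.93899442e-01,
         8.21687810e-02],
       [ 9.99999841e-01,  3.92171867e-04,  4.04202807e-04,
         1.27626894e-03],
       [-2.71092590e-04, -2.93899595e-01,  9.55836259e-01,
        -1.69653663e-01],
       [ 0.00000000e+00,  0.00000000e+00,  0.00000000e+00,
         1.00000000e+00]])}
{'clock': 0.1, 'joint_pos': array([ 1.24141734e+00,  4.91503923e-01,  1.55939870e+00,  3.47376160e-05,
        1.09170896e+00, -1.05621738e-01]), 'dq': array([ 0.00021125, -0.00016351, -0.00091662,  0.00083119,  0.00161972,
        0.0003448 ]), 'tau': array([ 1.93095409e-03, -6.13619828e+01, -2.58604485e+01,  6.93818950e-02,
        4.70787473e-02, -6.28185035e-05]), 'position': array([0.13859511, 0.60921244, 0.21411379]), 'tool_rot': array([ 1.11653326e-01,  9.93747088e-01, -4.94137401e-04, -1.24983592e-04]), 'ft_force': array([-0.5963472 ,  0.16013343, -0.45713183]), 'wrist_torque': array([-0.01629165,  0.03864966, -0.04437884]), 'gripper_force': 0.0, 'opening': 0.9971125257404141}
```

View pics/top.png

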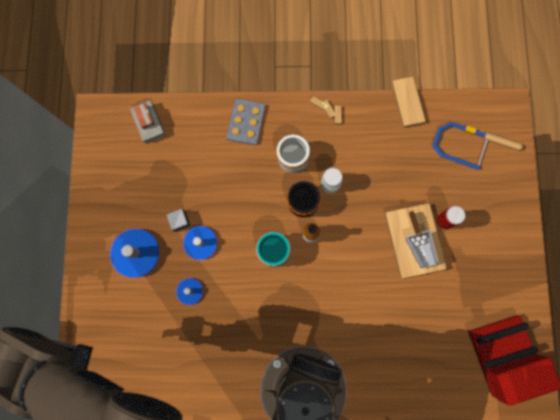

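View pics/side.png

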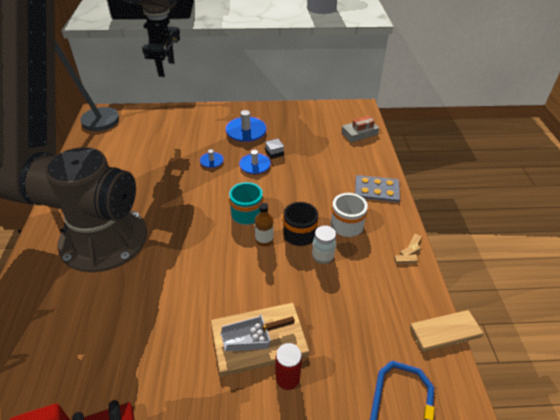

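The top view shows the black barrel at (303,198) with the oil bottle at (311,232) and the jar at (332,180). The middle lid is at (200,243), and the scoop on its board is at (420,240), spout towards the robot, with the tin at (452,216). The side view agrees. Next I measure these points.

Run:
```python
from h import *
P=np.load('top.npy');im=np.load('top_im.npy').astype(int);S=np.load('side.npy');ims=np.load('side_im.npy').astype(int)
def near(c,rad):
    v,u=np.mgrid[:420,:560]; return (u-c[0])**2+(v-c[1])**2<rad**2
def circ(name,P,m,zlo,zhi):
    m=m&(P[...,2]>zlo)&(P[...,2]<zhi)
    q=P[m]; c,rr=cv2.minEnclosingCircle(q[:,:2].astype(np.float32)); print(name,m.sum(),np.round(c,4),round(rr*2,4),'z',np.round(np.median(q[:,2]),4))
circ('barrel',P,near((303,198),22),.078,.092)
circ('lid disc',P,near((200,243),22),.008,.022)
circ('knob',P,near((198,241),14),.050,.072)
circ('oil',P,near((311,232),14),.12,.15)
circ('jar',P,near((332,180),16),.088,.1)
circ('tin',P,near((453,215),16),.1,.12)
circ('block',P,near((178,220),16),.035,.05)
circ('teal',P,near((273,249),22),.075,.095)
circ('biglid knob',P,near((129,251),14),.055,.1)
circ('smallid',P,near((190,291),18),.004,.1)
circ('white',P,near((293,152),22),.075,.095)
# board
m=near((417,240),45)&(P[...,2]>.018)&(P[...,2]<.03)
print('board',cv2.minAreaRect((P[m][:,:2]*1000).astype(np.float32)), np.median(P[m][:,2]))
# handle: dark, z>.04
for n,P_,I,c in(('top',P,im,(413,225)),('side',S,ims,(280,324))):
    m=near(c,28)&(P_[...,2]>.052)&(P_[...,2]<.075)&(I.sum(2)<230)&(I[...,0]>I[...,2]+10)
    q=P_[m][:,:2]*1000; print(n,'handle',m.sum(),cv2.minAreaRect(q.astype(np.float32)),np.median(P_[m][:,2]))
m=near((417,240),40)&(P[...,2]>.036)&(P[...,2]<.09)
print('scoop all',cv2.minAreaRect((P[m][:,:2]*1000).astype(np.float32)))
b=cv2.resize(cv2.imread('pics/top.png')[170:300,370:490],None,fx=4,fy=4,interpolation=cv2.INTER_CUBIC)
c=cv2.resize(cv2.imread('pics/side.png')[290:400,200:330],None,fx=2,fy=2,interpolation=cv2.INTER_CUBIC)
o=np.zeros((520,480+260,3),np.uint8);o[:,:480]=b;o[:220,480:]=c;cv2.imwrite('pics/crop.png',o)
```

```text
barrel 255 [ 0.5696 -0.0062] 0.1006 z 0.0855
lid disc 798 [0.45   0.3187] 0.125 z 0.0153
knob 51 [0.4413 0.3178] 0.0238 z 0.061
oil 62 [ 0.4646 -0.0275] 0.0245 z 0.1399
jar 239 [ 0.6287 -0.0933] 0.0554 z 0.0949
tin 266 [ 0.506  -0.4474] 0.0546 z 0.1099
block 254 [0.5124 0.3874] 0.0675 z 0.0423
teal 299 [0.4143 0.0864] 0.1031 z 0.0845
biglid knob 139 [0.4116 0.5195] 0.0348 z 0.0856
smallid 612 [0.2932 0.3464] 0.111 z 0.0121
white 293 [0.7153 0.0242] 0.1056 z 0.0843
board ((446.8018493652344, -365.90521240234375), (209.94659423828125, 175.77442932128906), 11.446612358093262) 0.024753459907143525
top handle 99 ((493.4238586425781, -340.75164794921875), (64.13658142089844, 14.567034721374512), 14.714032173156738) 0.06290664325018777
side handle 185 ((491.4830627441406, -343.21221923828125), (75.04174041748047, 13.639406204223633), 16.13868522644043) 0.062055020367471125
scoop all ((441.4918212890625, -385.42791748046875), (140.3606414794922, 175.44866943359375), 86.3597183227539)
```

View pics/crop.png

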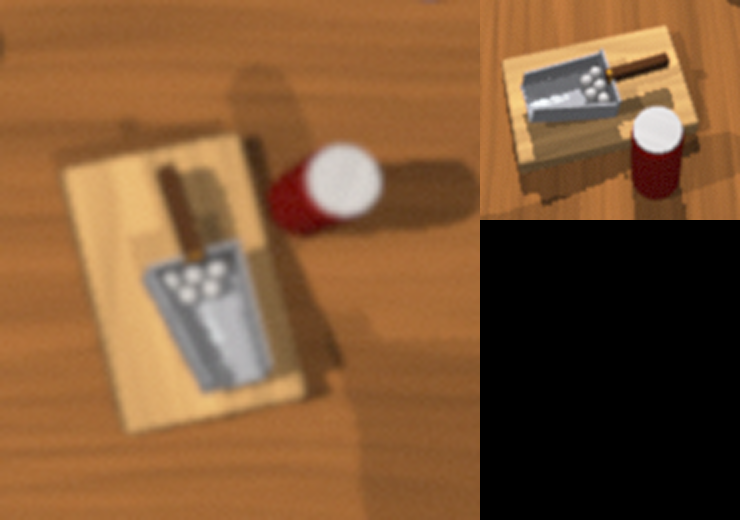

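The crop confirms five balls at the rear of the pan and the handle pointing away from the robot. The tin stands about 105 mm from the handle. I'll write a planner that prints per-row increments, then set out.

```bash
cat >> h.py <<'E'
def pose():
    s=r.observe(); return s['position'],R.from_quat(s['tool_rot'])
def down(yaw): # tool z down, tool x at world yaw (deg)
    return R.from_euler('z',yaw,degrees=True)*R.from_euler('x',180,degrees=True)
def plan(p1,R1,n,start=None,rv=None):
    p0,R0=start or pose(); rv=(R0.inv()*R1).as_rotvec() if rv is None else np.array(rv)
    st=R.from_rotvec(rv/n); step=(np.array(p1)-p0)/n; Rc=R0
    for i in range(n):
        d=Rc.inv().apply(step)/.12; a=rv/n/.08
        print(i+1,' '.join('%s %.2f'%(k,v) for k,v in zip(('dx','dy','dz','ax','ay','az'),[*d,*a]) if abs(v)>.004))
        Rc=Rc*st
def wworld():
    p,Q=pose(); im,d=imaging.snapshot('wrist'); c=imaging.calibration('wrist');K=c['intrinsics']
    v,u=np.mgrid[:420,:560]; x=(u-K[0,2])/K[0,0]; y=(v-K[1,2])/K[1,1]; t=np.hypot(x,y)+1e-9
    k=np.tan(t)/t; q=np.stack([x*k*d,y*k*d,d],-1); T=np.array(c['T_tool_cam'])
    return im,d,Q.apply((q@T[:3,:3].T+T[:3,3]).reshape(-1,3)).reshape(420,560,3)+p
E
python3 - <<'E'
from h import *
p,Q=pose(); x=Q.as_matrix()[:,0]; y0=np.degrees(np.arctan2(x[1],x[0]));print(y0)
A=([.5,.1,.3],down(y0-80)); plan(*A,16,rv=[0,0,np.radians(80)])
print(); plan([.46,-.345,.20],down(15.4),16,start=A,rv=[0,0,np.radians(y0-80-15.4)])
E
```

```text
167.17873168300562
1 dx -0.24 dy -0.22 dz -0.04 az 1.09
2 dx -0.26 dy -0.19 dz -0.04 az 1.09
3 dx -0.28 dy -0.17 dz -0.04 az 1.09
4 dx -0.29 dy -0.15 dz -0.04 az 1.09
5 dx -0.30 dy -0.12 dz -0.04 az 1.09
6 dx -0.31 dy -0.09 dz -0.04 az 1.09
7 dx -0.32 dy -0.07 dz -0.04 az 1.09
8 dx -0.32 dy -0.04 dz -0.04 az 1.09
9 dx -0.33 dy -0.01 dz -0.04 az 1.09
10 dx -0.32 dy 0.02 dz -0.04 az 1.09
11 dx -0.32 dy 0.05 dz -0.04 az 1.09
12 dx -0.32 dy 0.07 dz -0.04 az 1.09
13 dx -0.31 dy 0.10 dz -0.04 az 1.09
14 dx -0.30 dy 0.13 dz -0.04 az 1.09
15 dx -0.29 dy 0.15 dz -0.04 az 1.09
16 dx -0.27 dy 0.18 dz -0.04 az 1.09

1 dx -0.23 dy -0.01 dz 0.05 az 0.98
2 dx -0.23 dy 0.01 dz 0.05 az 0.98
3 dx -0.23 dy 0.03 dz 0.05 az 0.98
4 dx -0.23 dy 0.04 dz 0.05 az 0.98
5 dx -0.22 dy 0.06 dz 0.05 az 0.98
6 dx -0.22 dy 0.08 dz 0.05 az 0.98
7 dx -0.21 dy 0.10 dz 0.05 az 0.98
8 dx -0.20 dy 0.11 dz 0.05 az 0.98
9 dx -0.19 dy 0.13 dz 0.05 az 0.98
10 dx -0.18 dy 0.14 dz 0.05 az 0.98
11 dx -0.17 dy 0.16 dz 0.05 az 0.98
12 dx -0.16 dy 0.17 dz 0.05 az 0.98
13 dx -0.14 dy 0.18 dz 0.05 az 0.98
14 dx -0.13 dy 0.19 dz 0.05 az 0.98
15 dx -0.11 dy 0.20 dz 0.05 az 0.98
16 dx -0.10 dy 0.21 dz 0.05 az 0.98
```

```bash
python3 -m jog '[{"dx":-0.24,"dy":-0.22,"dz":-0.08,"az":1},{"dx":-0.26,"dy":-0.19,"dz":-0.08,"az":1},{"dx":-0.28,"dy":-0.17,"dz":-0.08,"az":1},{"dx":-0.29,"dy":-0.14,"dz":-0.08,"az":1},{"dx":-0.3,"dy":-0.12,"dz":-0.08,"az":1},{"dx":-0.31,"dy":-0.09,"dz":-0.08,"az":1},{"dx":-0.32,"dy":-0.06,"dz":-0.08,"az":1},{"dx":-0.32,"dy":-0.04,"dz":-0.08,"az":1}]' 0.5
python3 -m jog '[{"dx":-0.33,"dy":-0.01,"az":1},{"dx":-0.32,"dy":0.02,"az":1},{"dx":-0.32,"dy":0.05,"az":1},{"dx":-0.32,"dy":0.07,"az":1},{"dx":-0.31,"dy":0.1,"az":1},{"dx":-0.3,"dy":0.13,"az":1},{"dx":-0.29,"dy":0.15,"az":1},{"dx":-0.27,"dy":0.18,"az":1}]'
python3 - <<'E'
from h import *
p,Q=pose(); x=Q.as_matrix()[:,0]; y0=np.degrees(np.arctan2(x[1],x[0]));print(p,y0,r.observe()['joint_pos'])
plan([.46,-.345,.20],down(15.4),20)
E
```

```text
[0.13859511 0.60921244 0.21411379] 167.17873168300562 [ 1.24141734e+00  4.91503923e-01  1.55939870e+00  3.47376160e-05
  1.09170896e+00 -1.05621738e-01]
1 dx -0.22 dy -0.36 dz 0.01 az 1.66
2 dx -0.26 dy -0.33 dz 0.01 az 1.66
3 dx -0.30 dy -0.29 dz 0.01 az 1.66
4 dx -0.34 dy -0.25 dz 0.01 az 1.66
5 dx -0.37 dy -0.20 dz 0.01 az 1.66
6 dx -0.39 dy -0.15 dz 0.01 az 1.66
7 dx -0.41 dy -0.09 dz 0.01 az 1.66
8 dx -0.42 dy -0.04 dz 0.01 az 1.66
9 dx -0.42 dy 0.02 dz 0.01 az 1.66
10 dx -0.41 dy 0.07 dz 0.01 az 1.66
11 dx -0.40 dy 0.12 dz 0.01 az 1.66
12 dx -0.38 dy 0.18 dz 0.01 az 1.66
13 dx -0.35 dy 0.23 dz 0.01 az 1.66
14 dx -0.32 dy 0.27 dz 0.01 az 1.66
15 dx -0.28 dy 0.31 dz 0.01 az 1.66
16 dx -0.24 dy 0.34 dz 0.01 az 1.66
17 dx -0.19 dy 0.37 dz 0.01 az 1.66
18 dx -0.14 dy 0.40 dz 0.01 az 1.66
19 dx -0.09 dy 0.41 dz 0.01 az 1.66
20 dx -0.03 dy 0.42 dz 0.01 az 1.66schema error: expected keys dx, dy, dz, ax, ay, az
schema error: expected keys dx, dy, dz, ax, ay, az
```

```bash
python3 -m jog '[{"dx":-0.24,"dy":-0.22,"dz":-0.08,"ax":0,"ay":0,"az":1},{"dx":-0.26,"dy":-0.19,"dz":-0.08,"ax":0,"ay":0,"az":1},{"dx":-0.28,"dy":-0.17,"dz":-0.08,"ax":0,"ay":0,"az":1},{"dx":-0.29,"dy":-0.14,"dz":-0.08,"ax":0,"ay":0,"az":1},{"dx":-0.3,"dy":-0.12,"dz":-0.08,"ax":0,"ay":0,"az":1},{"dx":-0.31,"dy":-0.09,"dz":-0.08,"ax":0,"ay":0,"az":1},{"dx":-0.32,"dy":-0.06,"dz":-0.08,"ax":0,"ay":0,"az":1},{"dx":-0.32,"dy":-0.04,"dz":-0.08,"ax":0,"ay":0,"az":1}]' 0.5
python3 -m jog '[{"dx":-0.33,"dy":-0.01,"dz":0,"ax":0,"ay":0,"az":1},{"dx":-0.32,"dy":0.02,"dz":0,"ax":0,"ay":0,"az":1},{"dx":-0.32,"dy":0.05,"dz":0,"ax":0,"ay":0,"az":1},{"dx":-0.32,"dy":0.07,"dz":0,"ax":0,"ay":0,"az":1},{"dx":-0.31,"dy":0.1,"dz":0,"ax":0,"ay":0,"az":1},{"dx":-0.3,"dy":0.13,"dz":0,"ax":0,"ay":0,"az":1},{"dx":-0.29,"dy":0.15,"dz":0,"ax":0,"ay":0,"az":1},{"dx":-0.27,"dy":0.18,"dz":0,"ax":0,"ay":0,"az":1}]'
python3 - <<'E'
from h import *
p,Q=pose(); x=Q.as_matrix()[:,0]; y0=np.degrees(np.arctan2(x[1],x[0]));print(p,y0,r.observe()['joint_pos'])
plan([.46,-.345,.20],down(15.4),18)
E
```

```text
clock: 1.1
position: [0.3272, 0.3607, 0.2916]
tool_rot: [0.42, 0.908, -0.0, -0.0]
ft_force: [-0.2, 0.8, -0.0]
opening: 0.5
gripper_force: 0.0
clock: 2.1
position: [0.5288, 0.1217, 0.2912]
tool_rot: [0.684, 0.729, -0.0, -0.0]
ft_force: [-0.6, 0.5, -0.3]
opening: 0.501
gripper_force: 0.0
[0.52880634 0.12167845 0.29122411] 93.68050085466386 [1.04362564e-01 3.00820038e-01 1.65431607e+00 1.14868347e-04
 1.18690466e+00 4.00826407e-02]
1 dx -0.21 dy -0.05 dz 0.04 az 0.95
2 dx -0.22 dy -0.03 dz 0.04 az 0.95
3 dx -0.22 dy -0.01 dz 0.04 az 0.95
4 dx -0.22 dz 0.04 az 0.95
5 dx -0.22 dy 0.02 dz 0.04 az 0.95
6 dx -0.22 dy 0.04 dz 0.04 az 0.95
7 dx -0.21 dy 0.05 dz 0.04 az 0.95
8 dx -0.21 dy 0.07 dz 0.04 az 0.95
9 dx -0.20 dy 0.08 dz 0.04 az 0.95
10 dx -0.19 dy 0.10 dz 0.04 az 0.95
11 dx -0.19 dy 0.11 dz 0.04 az 0.95
12 dx -0.18 dy 0.13 dz 0.04 az 0.95
13 dx -0.17 dy 0.14 dz 0.04 az 0.95
14 dx -0.16 dy 0.15 dz 0.04 az 0.95
15 dx -0.14 dy 0.16 dz 0.04 az 0.95
16 dx -0.13 dy 0.17 dz 0.04 az 0.95
17 dx -0.12 dy 0.18 dz 0.04 az 0.95
18 dx -0.10 dy 0.19 dz 0.04 az 0.95
```

```bash
python3 -m jog '[{"dx":-0.21,"dy":-0.05,"dz":0.02,"ax":0,"ay":0,"az":0.95},{"dx":-0.22,"dy":-0.03,"dz":0.02,"ax":0,"ay":0,"az":0.95},{"dx":-0.22,"dy":-0.01,"dz":0.02,"ax":0,"ay":0,"az":0.95},{"dx":-0.22,"dy":0,"dz":0.02,"ax":0,"ay":0,"az":0.95},{"dx":-0.22,"dy":0.02,"dz":0.02,"ax":0,"ay":0,"az":0.95},{"dx":-0.22,"dy":0.04,"dz":0.02,"ax":0,"ay":0,"az":0.95},{"dx":-0.21,"dy":0.05,"dz":0.02,"ax":0,"ay":0,"az":0.95},{"dx":-0.21,"dy":0.07,"dz":0.02,"ax":0,"ay":0,"az":0.95}]'
python3 -m jog '[{"dx":-0.2,"dy":0.08,"dz":0.04,"ax":0,"ay":0,"az":0.95},{"dx":-0.19,"dy":0.1,"dz":0.04,"ax":0,"ay":0,"az":0.95},{"dx":-0.19,"dy":0.11,"dz":0.04,"ax":0,"ay":0,"az":0.95},{"dx":-0.18,"dy":0.13,"dz":0.04,"ax":0,"ay":0,"az":0.95},{"dx":-0.17,"dy":0.14,"dz":0.04,"ax":0,"ay":0,"az":0.95},{"dx":-0.16,"dy":0.15,"dz":0.04,"ax":0,"ay":0,"az":0.95},{"dx":-0.14,"dy":0.16,"dz":0.04,"ax":0,"ay":0,"az":0.95},{"dx":-0.13,"dy":0.17,"dz":0.04,"ax":0,"ay":0,"az":0.95}]'
python3 -m jog '[{"dx":-0.12,"dy":0.18,"dz":0.04,"ax":0,"ay":0,"az":0.95},{"dx":-0.1,"dy":0.19,"dz":0.04,"ax":0,"ay":0,"az":0.95},{"dx":0,"dy":0,"dz":0,"ax":0,"ay":0,"az":0}]'
python3 - <<'E'
from h import *
p,Q=pose(); im,d,W=wworld(); cv2.imwrite('pics/w1.png',im[:,:,::-1]); np.save('w1.npy',W)
print(p,np.degrees(Q.as_euler('xyz')),r.observe()['joint_pos'])
I=im.astype(int)
for lo,hi in((.05,.08),):
    m=(W[...,2]>lo)&(W[...,2]<hi)&(I[...,0]>I[...,2]*1.3)&(I.sum(2)<300)&(abs(W[...,0]-.49)<.08)&(abs(W[...,1]+.343)<.05)
    q=W[m]; print(m.sum(),cv2.minAreaRect((q[:,:2]*1000).astype(np.float32)),np.percentile(q[:,2],[10,50,90]))
m=(W[...,2]>.1)&(W[...,2]<.12)&(abs(W[...,0]-.506)<.06)&(abs(W[...,1]+.447)<.06); print('tin',cv2.minEnclosingCircle(W[m][:,:2].astype(np.float32)))
E
```

```text
clock: 3.1
position: [0.4968, -0.0869, 0.2719]
tool_rot: [0.871, 0.491, -0.0, -0.0]
ft_force: [0.6, 0.4, 0.7]
opening: 0.5
gripper_force: 0.0
clock: 4.1
position: [0.465, -0.2929, 0.2334]
tool_rot: [0.978, 0.208, -0.0, -0.0]
ft_force: [0.1, 0.3, -0.1]
opening: 0.5
gripper_force: 0.0
clock: 4.47
position: [0.4569, -0.3443, 0.2234]
tool_rot: [0.991, 0.134, -0.0, -0.001]
ft_force: [0.2, -0.2, 0.2]
opening: 0.498
gripper_force: 0.0
[ 0.45687444 -0.34429349  0.22338104] [-1.79936287e+02  3.70616211e-02  1.53444552e+01] [-7.59932262e-01  4.06283991e-01  1.68022469e+00  2.17032497e-04
  1.05628183e+00  5.41135022e-01]
877 ((493.8968811035156, -341.43499755859375), (76.64590454101562, 15.831687927246094), 15.301107406616211) [0.06212002 0.06338744 0.06432288]
tin ((0.5097606182098389, -0.4471127390861511), 0.026905234903097153)
```

View pics/w1.png

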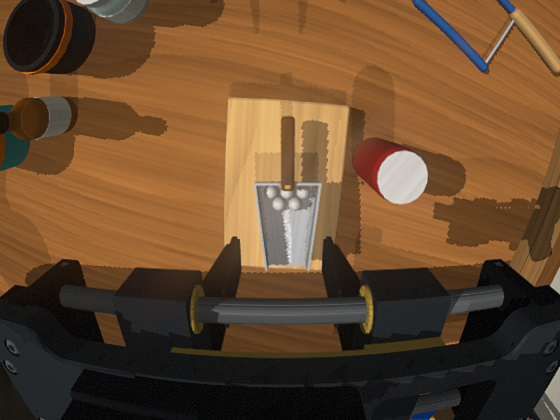

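The wrist view shows the scoop centred ahead of the fingers, with the handle at (288,150), the five balls at (288,198) and the tin clear at (403,176). The handle is at (0.494, -0.341) with yaw 15.3°, which agrees with the first measurement. I'll grip it 18 mm ahead of scoop_grip.

```bash
python3 -m jog '[{"dx":0.08,"dy":0.03,"dz":0.2,"ax":0,"ay":0,"az":0},{"dx":0.08,"dy":0.026,"dz":0.4,"ax":0,"ay":0,"az":0},{"dx":0,"dy":0,"dz":0.4,"ax":0,"ay":0,"az":0},{"dx":0,"dy":0,"dz":0.33,"ax":0,"ay":0,"az":0},{"dx":0,"dy":0,"dz":0.15,"ax":0,"ay":0,"az":0},{"dx":0,"dy":0,"dz":0.05,"ax":0,"ay":0,"az":0},{"dx":0,"dy":0,"dz":0,"ax":0,"ay":0,"az":0}]'
python3 -m jog '[{"dx":0,"dy":0,"dz":0,"ax":0,"ay":0,"az":0},{"dx":0,"dy":0,"dz":0,"ax":0,"ay":0,"az":0},{"dx":0,"dy":0,"dz":0,"ax":0,"ay":0,"az":0},{"dx":0,"dy":0,"dz":0,"ax":0,"ay":0,"az":0},{"dx":0,"dy":0,"dz":0,"ax":0,"ay":0,"az":0},{"dx":0,"dy":0,"dz":0,"ax":0,"ay":0,"az":0}]' 0 55
```

```text
clock: 5.4
position: [0.4782, -0.3447, 0.0415]
tool_rot: [0.991, 0.135, 0.0, 0.0]
ft_force: [-0.0, -0.2, 0.3]
opening: 0.501
gripper_force: 0.0
clock: 6.15
position: [0.4778, -0.3447, 0.0408]
tool_rot: [0.991, 0.135, 0.0, 0.0]
ft_force: [-0.8, -0.5, 2.9]
opening: 0.145
gripper_force: 55.0
```

```bash
python3 -m jog '[{"dx":0,"dy":0,"dz":-0.02,"ax":0,"ay":0,"az":0},{"dx":0,"dy":0,"dz":-0.05,"ax":0,"ay":0,"az":0},{"dx":0,"dy":0,"dz":-0.1,"ax":0,"ay":0,"az":0},{"dx":0,"dy":0,"dz":-0.2,"ax":0,"ay":0,"az":0},{"dx":0,"dy":0,"dz":-0.3,"ax":0,"ay":0,"az":0},{"dx":0,"dy":0,"dz":-0.4,"ax":0,"ay":0,"az":0},{"dx":0,"dy":0,"dz":-0.35,"ax":0,"ay":0,"az":0},{"dx":0,"dy":0,"dz":-0.15,"ax":0,"ay":0,"az":0}]'
python3 - <<'E'
from h import *
p,Q=pose(); im,d,W=wworld(); cv2.imwrite('pics/w2.png',im[:,:,::-1]); im2,d2=snap('side','s2')
print(p,r.observe()['ft_force'],r.observe()['wrist_torque'])
S=world('side',d2)
# points near scoop in scoop axes
yaw=np.radians(195.3);f=np.array([np.cos(yaw),np.sin(yaw),0]);l=np.array([-np.sin(yaw),np.cos(yaw),0])
for n,X in(('w',W),('s',S)):
    q=X.reshape(-1,3)-p; a=q@f;b=q@l;m=(abs(b)<.042)&(a>.02)&(a<.15)&(abs(q[:,2])<.06)
    for k in np.arange(.02,.15,.01):
        s=m&(a>=k)&(a<k+.01); print(n,round(k,2),s.sum(),np.round(np.percentile(q[s,2],[1,50,98]),4) if s.sum() else '')
plan([.594,.1317,.24],down(80),26)
E
```

```text
clock: 7.15
position: [0.478, -0.3448, 0.2324]
tool_rot: [0.991, 0.134, 0.001, 0.001]
ft_force: [-0.2, 0.1, -4.0]
opening: 0.143
gripper_force: 55.0
[ 0.47799949 -0.34480552  0.23244458] [-0.1825949  -0.29043949 -3.3869223 ] [-0.02837829  0.0361367  -0.02949395]
w 0.02 0 
w 0.03 0 
w 0.04 68 [0.0043 0.0068 0.0084]
w 0.05 219 [-0.0061 -0.0047 -0.0036]
w 0.06 488 [-0.0054 -0.0033 -0.0014]
w 0.07 265 [-0.0031 -0.0017 -0.0005]
w 0.08 0 
w 0.09 0 
w 0.1 0 
w 0.11 0 
w 0.12 0 
w 0.13 0 
w 0.14 0 
s 0.02 203 [-0.0126  0.0049  0.0238]
s 0.03 174 [-0.0109  0.0046  0.017 ]
s 0.04 178 [-0.0089  0.0058  0.0183]
s 0.05 167 [-0.0072 -0.0017  0.0203]
s 0.06 156 [-0.0053  0.0001  0.023 ]
s 0.07 155 [-0.0028  0.0028  0.0248]
s 0.08 155 [-0.002   0.0053  0.0271]
s 0.09 149 [0.0006 0.0074 0.029 ]
s 0.1 147 [0.0032 0.0106 0.0312]
s 0.11 129 [0.0044 0.0093 0.0326]
s 0.12 0 
s 0.13 0 
s 0.14 0 
1 dx 0.08 dy -0.14 az -0.54
2 dx 0.08 dy -0.13 az -0.54
3 dx 0.09 dy -0.13 az -0.54
4 dx 0.09 dy -0.13 az -0.54
5 dx 0.10 dy -0.12 az -0.54
6 dx 0.10 dy -0.12 az -0.54
7 dx 0.11 dy -0.11 az -0.54
8 dx 0.11 dy -0.11 az -0.54
9 dx 0.12 dy -0.10 az -0.54
10 dx 0.12 dy -0.10 az -0.54
11 dx 0.13 dy -0.09 az -0.54
12 dx 0.13 dy -0.09 az -0.54
13 dx 0.13 dy -0.08 az -0.54
14 dx 0.14 dy -0.08 az -0.54
15 dx 0.14 dy -0.07 az -0.54
16 dx 0.14 dy -0.06 az -0.54
17 dx 0.15 dy -0.06 az -0.54
18 dx 0.15 dy -0.05 az -0.54
19 dx 0.15 dy -0.04 az -0.54
20 dx 0.15 dy -0.04 az -0.54
21 dx 0.15 dy -0.03 az -0.54
22 dx 0.16 dy -0.02 az -0.54
23 dx 0.16 dy -0.02 az -0.54
24 dx 0.16 dy -0.01 az -0.54
25 dx 0.16 az -0.54
26 dx 0.16 az -0.54
```

View pics/s2.png

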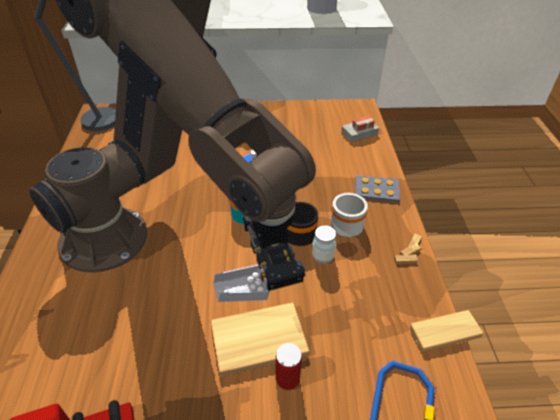

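The side view shows the scoop lifted level at (243,283) with the balls at its rear, above the board. The pan profile shows no slip. I'll carry it over now.

```bash
python3 -m jog '[{"dx":0.02,"dy":-0.04,"dz":0,"ax":0,"ay":0,"az":-0.2},{"dx":0.05,"dy":-0.09,"dz":-0.02,"ax":0,"ay":0,"az":-0.4},{"dx":0.09,"dy":-0.14,"dz":-0.03,"ax":0,"ay":0,"az":-0.54},{"dx":0.09,"dy":-0.13,"dz":0,"ax":0,"ay":0,"az":-0.54},{"dx":0.1,"dy":-0.12,"dz":0,"ax":0,"ay":0,"az":-0.54},{"dx":0.1,"dy":-0.12,"dz":0,"ax":0,"ay":0,"az":-0.54},{"dx":0.11,"dy":-0.11,"dz":0,"ax":0,"ay":0,"az":-0.54},{"dx":0.11,"dy":-0.11,"dz":0,"ax":0,"ay":0,"az":-0.54}]'
python3 -m jog '[{"dx":0.12,"dy":-0.1,"dz":0,"ax":0,"ay":0,"az":-0.54},{"dx":0.12,"dy":-0.1,"dz":0,"ax":0,"ay":0,"az":-0.54},{"dx":0.13,"dy":-0.09,"dz":0,"ax":0,"ay":0,"az":-0.54},{"dx":0.13,"dy":-0.09,"dz":0,"ax":0,"ay":0,"az":-0.54},{"dx":0.13,"dy":-0.08,"dz":0,"ax":0,"ay":0,"az":-0.54},{"dx":0.14,"dy":-0.08,"dz":0,"ax":0,"ay":0,"az":-0.54},{"dx":0.14,"dy":-0.07,"dz":0,"ax":0,"ay":0,"az":-0.54},{"dx":0.14,"dy":-0.06,"dz":0,"ax":0,"ay":0,"az":-0.54}]'
python3 -m jog '[{"dx":0.15,"dy":-0.06,"dz":0,"ax":0,"ay":0,"az":-0.54},{"dx":0.15,"dy":-0.05,"dz":0,"ax":0,"ay":0,"az":-0.54},{"dx":0.15,"dy":-0.04,"dz":0,"ax":0,"ay":0,"az":-0.54},{"dx":0.15,"dy":-0.04,"dz":0,"ax":0,"ay":0,"az":-0.54},{"dx":0.15,"dy":-0.03,"dz":0,"ax":0,"ay":0,"az":-0.54},{"dx":0.16,"dy":-0.02,"dz":0,"ax":0,"ay":0,"az":-0.54},{"dx":0.12,"dy":-0.02,"dz":0,"ax":0,"ay":0,"az":-0.54},{"dx":0.08,"dy":-0.01,"dz":0,"ax":0,"ay":0,"az":-0.54}]'
python3 - <<'E'
from h import *
p,Q=pose();print(p,Q.as_euler('xyz',degrees=True))
plan([.594,.1317,.2],down(80),6)
im,d,W=wworld();I=im.astype(int)
m=(W[...,2]>.08)&(W[...,2]<.09)&(np.hypot(W[...,0]-.57,W[...,1]+.006)<.065); q=W[m]; print(m.sum()); 
if m.sum()>50: print(cv2.minEnclosingCircle(q[:,:2].astype(np.float32)))
E
```

```text
clock: 8.25
position: [0.5114, -0.2162, 0.235]
tool_rot: [0.958, 0.286, 0.0, -0.0]
ft_force: [1.0, 0.3, -2.3]
opening: 0.143
gripper_force: 55.0
clock: 9.25
position: [0.5522, -0.0718, 0.235]
tool_rot: [0.895, 0.446, 0.0, -0.0]
ft_force: [0.1, 0.1, -3.6]
opening: 0.145
gripper_force: 55.0
clock: 10.25
position: [0.589, 0.0604, 0.2349]
tool_rot: [0.805, 0.594, -0.0, -0.0]
ft_force: [0.5, -0.0, -2.6]
opening: 0.143
gripper_force: 55.0
[0.58900566 0.06042491 0.23494157] [-1.79994296e+02 -1.52452890e-03  7.28542102e+01]
1 dx 0.10 dy -0.02 dz 0.05 az -0.26
2 dx 0.10 dy -0.02 dz 0.05 az -0.26
3 dx 0.10 dy -0.02 dz 0.05 az -0.26
4 dx 0.10 dy -0.02 dz 0.05 az -0.26
5 dx 0.10 dy -0.01 dz 0.05 az -0.26
6 dx 0.10 dy -0.01 dz 0.05 az -0.26
1064
((0.5737083554267883, -0.0034588731359690428), 0.049947403371334076)
```

```bash
python3 -m jog '[{"dx":0.1,"dy":-0.03,"dz":0.04,"ax":0,"ay":0,"az":-0.26},{"dx":0.1,"dy":-0.03,"dz":0.1,"ax":0,"ay":0,"az":-0.26},{"dx":0.1,"dy":-0.02,"dz":0.13,"ax":0,"ay":0,"az":-0.26},{"dx":0.1,"dy":-0.02,"dz":0.13,"ax":0,"ay":0,"az":-0.26},{"dx":0.1,"dy":-0.02,"dz":0.13,"ax":0,"ay":0,"az":-0.26},{"dx":0.1,"dy":-0.01,"dz":0.13,"ax":0,"ay":0,"az":-0.26},{"dx":0.02,"dy":-0.01,"dz":0.1,"ax":0,"ay":0,"az":0},{"dx":0,"dy":0,"dz":0.04,"ax":0,"ay":0,"az":0}]'
python3 - <<'E'
from h import *
p,Q=pose();print(p,Q.as_euler('xyz',degrees=True))
im,d,W=wworld();cv2.imwrite('pics/w3.png',im[:,:,::-1])
im2,d2=snap('top'); S=world('top',d2)
q=S.reshape(-1,3)-p; f=-Q.as_matrix()[:,0]; l=Q.as_matrix()[:,1]; a=q@f;b=q@l
m=(abs(b)<.03)&(a>.05)&(a<.16)&(q[:,2]>-.02)&(q[:,2]<.05); print('top lip fwd',np.percentile(a[m],[50,95,99,100]),m.sum())
cv2.imwrite('pics/t3.png',cv2.resize(im2[120:290,220:400,::-1],None,fx=3,fy=3))
E
```

```text
clock: 11.3
position: [0.5906, 0.1359, 0.1381]
tool_rot: [0.767, 0.642, -0.0, -0.0]
ft_force: [-0.2, -0.0, -3.1]
opening: 0.144
gripper_force: 55.0
[0.59060422 0.13586954 0.13809062] [-1.79945226e+02  1.48474231e-02  7.98172876e+01]
top lip fwd [0.09009725 0.11714752 0.12007887 0.12065338] 419
```

View pics/w3.png

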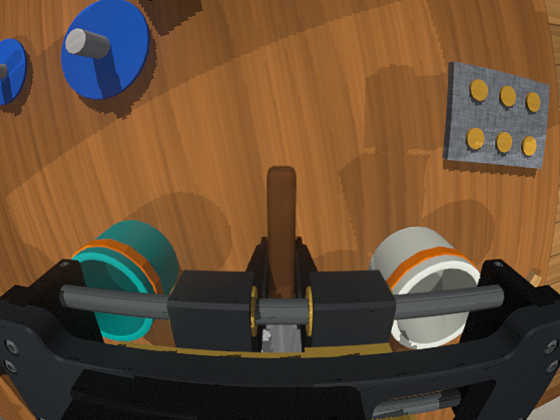

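View pics/t3.png

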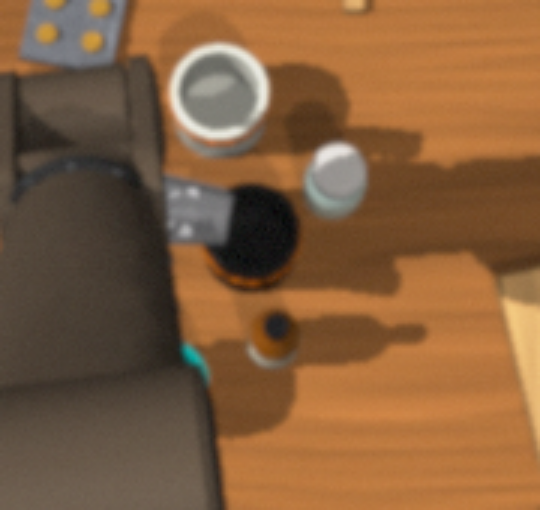

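The wrist view shows both decoy barrels at the sides and the handle held square. The top crop shows the lip at about (233,215) over the near part of the mouth, whose centre is about (253,230). I'll check the lateral offset within the same view.

Run:
```python
from h import *
p,Q=pose(); im2,d2=snap('top'); S=world('top',d2)
q=S.reshape(-1,3)-p; f=-Q.as_matrix()[:,0]; l=Q.as_matrix()[:,1]; a=q@f;b=q@l
z=q[:,2]
for lo,hi in((.075,.09),(.09,.105),(.105,.125)):
    m=(a>lo)&(a<hi)&(abs(b)<.05)&(z>-.02)&(z<.05); print(lo,m.sum(),b[m].min(),b[m].max(),np.percentile(z[m],[5,50,95]))
c=np.array([.5696,-.0062,.0855])-p; print('top barrel rel',c@f,c@l)
c=np.array([.5737,-.0035,.0855])-p; print('wrist barrel rel',c@f,c@l)
m=(S[...,2]>.078)&(S[...,2]<.092)&(np.hypot(S[...,0]-.57,S[...,1]+.005)<.06);print(cv2.minEnclosingCircle(S[m][:,:2].astype(np.float32)))
```

```text
0.075 109 -0.031441727328283944 0.027524550957985314 [-0.00346763  0.00117645  0.02478974]
0.09 110 -0.02961872587690761 0.026323721411228424 [-0.00035388  0.00442355  0.02931197]
0.105 97 -0.02717985976495607 0.023758189063101016 [0.00260627 0.00744516 0.02728684]
top barrel rel 0.14322685516334077 0.00429307432056187
wrist barrel rel 0.1398428977683447 0.007849593308324482
((0.5693456530570984, -0.005602354183793068), 0.05095291510224342)
```

```bash
python3 -m jog '[{"dx":0,"dy":0.025,"dz":0.05,"ax":0,"ay":0,"az":0},{"dx":0,"dy":0.027,"dz":0.08,"ax":0,"ay":0,"az":0},{"dx":0,"dy":0,"dz":0.08,"ax":0,"ay":0,"az":0},{"dx":0,"dy":0,"dz":0.05,"ax":0,"ay":0,"az":0},{"dx":0,"dy":0,"dz":0.02,"ax":0,"ay":0,"az":0},{"dx":0,"dy":0,"dz":0,"ax":0,"ay":0,"az":0},{"dx":0,"dy":0,"dz":0,"ax":0,"ay":0,"az":0}]'
python3 - <<'E'
from h import *
s=r.observe();p,Q=pose(); print(s['joint_pos'],p,'lip',p+Q.apply([-.12,-.0017,-.007]))
E
```

```text
clock: 12.32
position: [0.5971, 0.1348, 0.1057]
tool_rot: [0.767, 0.642, 0.0, 0.0]
ft_force: [0.2, -0.3, -2.8]
opening: 0.145
gripper_force: 55.0
[1.14051896e-01 5.95923053e-01 1.69972988e+00 1.76160945e-04
 8.45431042e-01 2.91729825e-01] [0.59713135 0.13476782 0.1057188 ] lip [0.57423158 0.01695883 0.11268532]
```

```bash
python3 -m jog '[{"dx":0,"dy":0,"dz":-0.03,"ax":0,"ay":0.4,"az":0},{"dx":0,"dy":0,"dz":-0.04,"ax":0,"ay":0.5,"az":0},{"dx":0,"dy":0,"dz":-0.04,"ax":0,"ay":0.5,"az":0},{"dx":0,"dy":0,"dz":-0.04,"ax":0,"ay":0.5,"az":0},{"dx":0,"dy":0,"dz":-0.04,"ax":0,"ay":0.5,"az":0}]'
python3 - <<'E'
from h import *
s=r.observe();p,Q=pose(); print(s['joint_pos'],p,'lip',p+Q.apply([-.12,-.0017,-.007]),Q.as_euler('xyz',degrees=True))
E
```

```text
clock: 12.95
position: [0.5968, 0.133, 0.1286]
tool_rot: [0.763, 0.639, 0.074, -0.062]
ft_force: [-0.4, -0.1, -2.5]
opening: 0.144
gripper_force: 55.0
[0.02663885 0.55002131 1.73404742 0.25684088 0.83378563 0.0333376 ] [0.59677456 0.13298113 0.12864373] lip [0.57406372 0.01604657 0.11244449] [179.96161534 -11.0829373   79.82891505]
```

```bash
python3 -m jog '[{"dx":0,"dy":0,"dz":-0.03,"ax":0,"ay":0.35,"az":0},{"dx":0,"dy":0,"dz":-0.03,"ax":0,"ay":0.35,"az":0},{"dx":0,"dy":0,"dz":-0.03,"ax":0,"ay":0.35,"az":0},{"dx":0,"dy":0,"dz":-0.03,"ax":0,"ay":0.35,"az":0},{"dx":0,"dy":0,"dz":-0.03,"ax":0,"ay":0.35,"az":0},{"dx":0,"dy":0,"dz":-0.03,"ax":0,"ay":0.4,"az":0},{"dx":0,"dy":0,"dz":-0.04,"ax":0,"ay":0.5,"az":0},{"dx":0,"dy":0,"dz":-0.04,"ax":0,"ay":0.5,"az":0}]'
python3 -m jog '[{"dx":0,"dy":0,"dz":-0.06,"ax":0,"ay":0.8,"az":0},{"dx":0.002,"dy":0,"dz":-0.08,"ax":0,"ay":1,"az":0},{"dx":0.002,"dy":0,"dz":-0.08,"ax":0,"ay":1,"az":0},{"dx":0.002,"dy":0,"dz":-0.08,"ax":0,"ay":1,"az":0},{"dx":0.002,"dy":0,"dz":-0.08,"ax":0,"ay":1,"az":0},{"dx":0.002,"dy":0,"dz":-0.08,"ax":0,"ay":1,"az":0},{"dx":0,"dy":0,"dz":0,"ax":0,"ay":0,"az":0},{"dx":0,"dy":0,"dz":0,"ax":0,"ay":0,"az":0}]'
python3 - <<'E'
from h import *
s=r.observe();p,Q=pose(); print(s['joint_pos'],p,'lip',p+Q.apply([-.12,-.0017,-.007]),Q.as_euler('xyz',degrees=True),s['ft_force'])
a,_=snap('top'); b,_=snap('side')
o=np.hstack([cv2.resize(a[120:280,210:410],None,fx=2,fy=2,interpolation=2),cv2.resize(b[130:290,190:390],None,fx=2,fy=2,interpolation=2)])
cv2.imwrite('pics/pour.png',o[:,:,::-1])
E
```

```text
clock: 13.95
position: [0.5951, 0.1239, 0.1583]
tool_rot: [0.748, 0.626, 0.17, -0.142]
ft_force: [0.1, -0.2, -2.0]
opening: 0.145
gripper_force: 55.0
clock: 14.95
position: [0.5896, 0.0928, 0.2026]
tool_rot: [0.69, 0.577, 0.336, -0.281]
ft_force: [0.9, 0.6, -2.3]
opening: 0.145
gripper_force: 55.0
[-0.32751059  0.55056266  1.82701961  0.98976169  1.19806809 -0.74636905] [0.58955216 0.09283088 0.20256707] lip [0.5738623  0.01487305 0.11241001] [179.957699   -51.93122262  79.8493062 ] [ 0.8705249   0.62676869 -2.28188507]
```

View pics/pour.png

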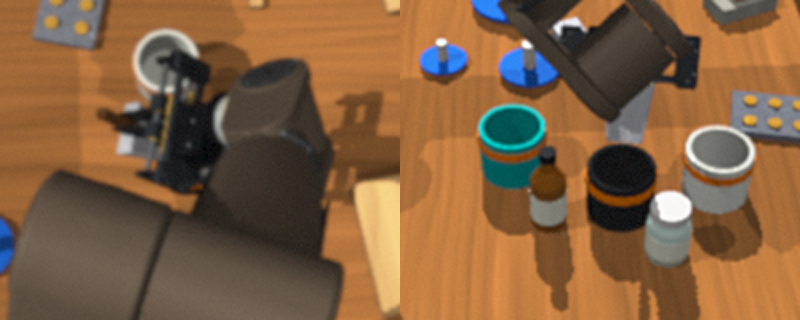

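The pour view shows the scoop tipped over the black barrel with no balls visible on the bench. I'll untip it and check that the pan is empty.

```bash
python3 -m jog '[{"dx":0,"dy":0,"dz":0.08,"ax":0,"ay":-1,"az":0},{"dx":0,"dy":0,"dz":0.08,"ax":0,"ay":-1,"az":0},{"dx":0,"dy":0,"dz":0.08,"ax":0,"ay":-1,"az":0},{"dx":0,"dy":0,"dz":0.08,"ax":0,"ay":-1,"az":0},{"dx":0,"dy":0,"dz":0.08,"ax":0,"ay":-1,"az":0},{"dx":0,"dy":0,"dz":0.08,"ax":0,"ay":-1,"az":0},{"dx":0,"dy":0,"dz":0.08,"ax":0,"ay":-1,"az":0},{"dx":0,"dy":0,"dz":0.08,"ax":0,"ay":-1,"az":0}]'
python3 -m jog '[{"dx":0,"dy":0,"dz":0.08,"ax":0,"ay":-1,"az":0},{"dx":0,"dy":0,"dz":0,"ax":0,"ay":-1,"az":0},{"dx":0,"dy":0,"dz":-0.2,"ax":0,"ay":-1,"az":0},{"dx":0,"dy":0,"dz":-0.4,"ax":0,"ay":-0.33,"az":0},{"dx":0,"dy":0,"dz":-0.4,"ax":0,"ay":0,"az":0},{"dx":0,"dy":0,"dz":-0.15,"ax":0,"ay":0,"az":0},{"dx":0,"dy":0,"dz":0,"ax":0,"ay":0,"az":0}]'
python3 - <<'E'
from h import *
s=r.observe();p,Q=pose(); print(s['joint_pos'],p,Q.as_euler('xyz',degrees=True),s['ft_force'])
a,_=snap('top'); im,d,W=wworld(); b,_=snap('side')
o=np.hstack([cv2.resize(a[120:280,210:410],None,fx=2,fy=2,interpolation=2),cv2.resize(im[250:410,180:380],None,fx=2,fy=2,interpolation=2)])
cv2.imwrite('pics/pour2.png',o[:,:,::-1]); cv2.imwrite('pics/s4.png',b[:,:,::-1])
plan([.478,-.3445,.235],down(15.3),26)
E
```

```text
clock: 16.05
position: [0.5974, 0.1373, 0.1417]
tool_rot: [0.76, 0.636, 0.102, -0.084]
ft_force: [0.5, 0.3, -2.0]
opening: 0.147
gripper_force: 55.0
clock: 16.92
position: [0.5972, 0.1357, 0.2715]
tool_rot: [0.767, 0.642, 0.002, 0.0]
ft_force: [0.3, 0.2, -2.0]
opening: 0.145
gripper_force: 55.0
[0.11480267 0.42167988 1.51893374 0.00177265 1.19729699 0.29122459] [0.59720231 0.13565155 0.27149401] [ 1.79825137e+02 -1.51276205e-01  7.98551147e+01] [ 0.30412357  0.1592068  -1.97727469]
1 dx -0.16 dy -0.01 dz 0.01 az 0.54
2 dx -0.16 dz 0.01 az 0.54
3 dx -0.16 dz 0.01 az 0.54
4 dx -0.16 dy 0.01 dz 0.01 az 0.54
5 dx -0.16 dy 0.02 dz 0.01 az 0.54
6 dx -0.16 dy 0.02 dz 0.01 az 0.54
7 dx -0.16 dy 0.03 dz 0.01 az 0.54
8 dx -0.15 dy 0.04 dz 0.01 az 0.54
9 dx -0.15 dy 0.04 dz 0.01 az 0.54
10 dx -0.15 dy 0.05 dz 0.01 az 0.54
11 dx -0.15 dy 0.06 dz 0.01 az 0.54
12 dx -0.15 dy 0.06 dz 0.01 az 0.54
13 dx -0.14 dy 0.07 dz 0.01 az 0.54
14 dx -0.14 dy 0.08 dz 0.01 az 0.54
15 dx -0.14 dy 0.08 dz 0.01 az 0.54
16 dx -0.13 dy 0.09 dz 0.01 az 0.54
17 dx -0.13 dy 0.09 dz 0.01 az 0.54
18 dx -0.12 dy 0.10 dz 0.01 az 0.54
19 dx -0.12 dy 0.10 dz 0.01 az 0.54
20 dx -0.11 dy 0.11 dz 0.01 az 0.54
21 dx -0.11 dy 0.11 dz 0.01 az 0.54
22 dx -0.11 dy 0.12 dz 0.01 az 0.54
23 dx -0.10 dy 0.12 dz 0.01 az 0.54
24 dx -0.09 dy 0.13 dz 0.01 az 0.54
25 dx -0.09 dy 0.13 dz 0.01 az 0.54
26 dx -0.08 dy 0.13 dz 0.01 az 0.54
```

View pics/pour2.png

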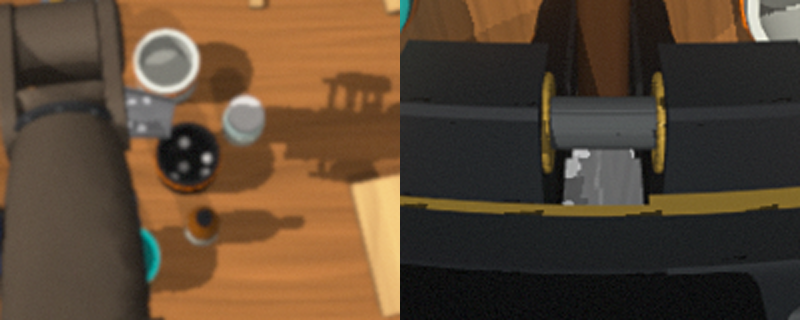

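In the top crop, bright balls lie in the barrel around (190,158), and the load dropped by about 0.85 N, which is five balls' weight. I'll carry the scoop back and recheck the pan on the way.

```bash
python3 -m jog '[{"dx":-0.12,"dy":0,"dz":0,"ax":0,"ay":0,"az":0.4},{"dx":-0.23,"dy":0,"dz":0.02,"ax":0,"ay":0,"az":0.77},{"dx":-0.23,"dy":0.01,"dz":0.02,"ax":0,"ay":0,"az":0.77},{"dx":-0.23,"dy":0.02,"dz":0.02,"ax":0,"ay":0,"az":0.77},{"dx":-0.23,"dy":0.04,"dz":0.02,"ax":0,"ay":0,"az":0.77},{"dx":-0.22,"dy":0.05,"dz":0.02,"ax":0,"ay":0,"az":0.77},{"dx":-0.22,"dy":0.06,"dz":0.02,"ax":0,"ay":0,"az":0.77},{"dx":-0.22,"dy":0.08,"dz":0.02,"ax":0,"ay":0,"az":0.77}]'
python3 -m jog '[{"dx":-0.21,"dy":0.09,"dz":0.02,"ax":0,"ay":0,"az":0.77},{"dx":-0.2,"dy":0.11,"dz":0.02,"ax":0,"ay":0,"az":0.77},{"dx":-0.19,"dy":0.12,"dz":0.02,"ax":0,"ay":0,"az":0.77},{"dx":-0.18,"dy":0.14,"dz":0.02,"ax":0,"ay":0,"az":0.77},{"dx":-0.17,"dy":0.15,"dz":0.02,"ax":0,"ay":0,"az":0.77},{"dx":-0.16,"dy":0.16,"dz":0.02,"ax":0,"ay":0,"az":0.77},{"dx":-0.15,"dy":0.17,"dz":0.02,"ax":0,"ay":0,"az":0.77},{"dx":-0.14,"dy":0.18,"dz":0.02,"ax":0,"ay":0,"az":0.77}]'
python3 - <<'E'
from h import *
p,Q=pose(); print(p,Q.as_euler('xyz',degrees=True))
t=([.4775,-.345,.10],down(15.3)); plan(*t,5)
im,d=snap('side'); S=world('side',d); t,dt=snap('top'); T=world('top',dt)
# board from side & top
for n,X in(('side',S),('top',T)):
    m=(X[...,2]>.021)&(X[...,2]<.03)&(abs(X[...,0]-.45)<.13)&(abs(X[...,1]+.36)<.12); m=cv2.erode(m.astype(np.uint8),np.ones((3,3)))>0
    print(n,m.sum(),cv2.minAreaRect((X[m][:,:2]*1000).astype(np.float32)))
o=np.hstack([cv2.resize(im[210:370,190:350],None,fx=2.5,fy=2.5,interpolation=2),cv2.resize(t[140:300,270:430],None,fx=2.5,fy=2.5,interpolation=2)]); cv2.imwrite('pics/back.png',o[:,:,::-1])
E
```

```text
clock: 18.08
position: [0.5493, -0.0691, 0.2521]
tool_rot: [0.895, 0.447, 0.0, -0.001]
ft_force: [-0.2, 0.1, -1.8]
opening: 0.147
gripper_force: 55.0
clock: 19.08
position: [0.5097, -0.2833, 0.2326]
tool_rot: [0.977, 0.215, -0.0, -0.001]
ft_force: [0.0, 0.0, -2.0]
opening: 0.146
gripper_force: 55.0
[ 0.50967348 -0.28328758  0.23255293] [-1.79873371e+02 -1.88669234e-02  2.48180314e+01]
1 dx -0.09 dy 0.07 dz 0.22 ax -0.01 az 0.42
2 dx -0.09 dy 0.07 dz 0.22 ax -0.01 az 0.42
3 dx -0.09 dy 0.08 dz 0.22 ax -0.01 az 0.42
4 dx -0.08 dy 0.08 dz 0.22 ax -0.01 az 0.42
5 dx -0.08 dy 0.08 dz 0.22 ax -0.01 az 0.42
side 3099 ((444.7242736816406, -350.7535400390625), (203.08494567871094, 134.62106323242188), 11.169442176818848)
top 22 ((376.5329895019531, -414.14422607421875), (12.239663124084473, 55.58327865600586), 76.25525665283203)
```

View pics/back.png

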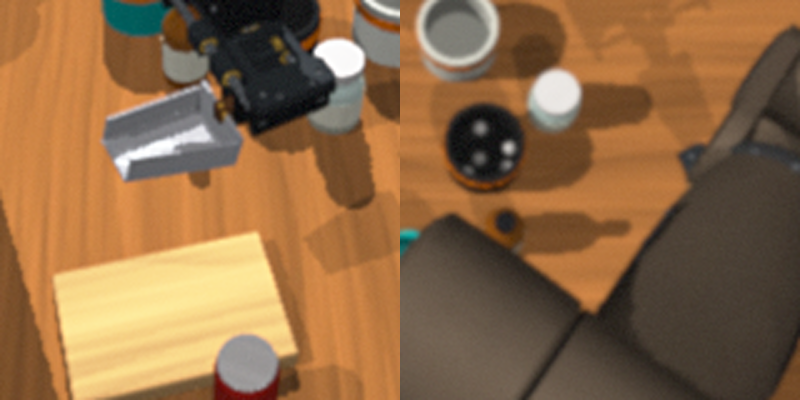

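The scoop is empty (left, 170,135), and the balls lie in the barrel (right, 485,145). I'll set the scoop back at its original pose.

```bash
python3 -m jog '[{"dx":-0.09,"dy":0.07,"dz":0.15,"ax":0,"ay":0,"az":0.42},{"dx":-0.09,"dy":0.07,"dz":0.22,"ax":0,"ay":0,"az":0.42},{"dx":-0.09,"dy":0.08,"dz":0.22,"ax":0,"ay":0,"az":0.42},{"dx":-0.08,"dy":0.08,"dz":0.22,"ax":0,"ay":0,"az":0.42},{"dx":-0.08,"dy":0.08,"dz":0.2,"ax":0,"ay":0,"az":0.42},{"dx":0,"dy":0,"dz":0,"ax":0,"ay":0,"az":0},{"dx":0,"dy":0,"dz":0,"ax":0,"ay":0,"az":0}]'
python3 - <<'E'
from h import *
p,Q=pose(); print(p,Q.as_euler('xyz',degrees=True)); plan([.4775,-.345,.044],down(15.3),1)
E
```

```text
clock: 20.05
position: [0.4793, -0.3427, 0.1127]
tool_rot: [0.991, 0.134, 0.0, -0.001]
ft_force: [0.4, -0.4, -2.1]
opening: 0.146
gripper_force: 55.0
[ 0.47932294 -0.3427196   0.11274627] [-1.79938575e+02 -6.50367050e-02  1.54514469e+01]
1 dx -0.02 dy 0.01 dz 0.57 ax -0.01 ay -0.01 az 0.03
```

```bash
python3 -m jog '[{"dx":-0.02,"dy":0.013,"dz":0.15,"ax":0,"ay":0,"az":0},{"dx":0,"dy":0,"dz":0.2,"ax":0,"ay":0,"az":0},{"dx":0,"dy":0,"dz":0.14,"ax":0,"ay":0,"az":0},{"dx":0,"dy":0,"dz":0.05,"ax":0,"ay":0,"az":0},{"dx":0,"dy":0,"dz":0.03,"ax":0,"ay":0,"az":0},{"dx":0,"dy":0,"dz":0.02,"ax":0,"ay":0,"az":0},{"dx":0,"dy":0,"dz":0,"ax":0,"ay":0,"az":0},{"dx":0,"dy":0,"dz":0,"ax":0,"ay":0,"az":0}]'
```

```text
clock: 21.05
position: [0.4773, -0.3451, 0.0415]
tool_rot: [0.991, 0.134, 0.0, -0.001]
ft_force: [-0.7, 0.2, -1.7]
opening: 0.144
gripper_force: 55.0
```

```bash
python3 -m jog '[{"dx":0,"dy":0,"dz":0.008,"ax":0,"ay":0,"az":0},{"dx":0,"dy":0,"dz":0.004,"ax":0,"ay":0,"az":0},{"dx":0,"dy":0,"dz":0,"ax":0,"ay":0,"az":0}]'
python3 -m jog '[{"dx":0,"dy":0,"dz":0,"ax":0,"ay":0,"az":0},{"dx":0,"dy":0,"dz":0,"ax":0,"ay":0,"az":0},{"dx":0,"dy":0,"dz":0,"ax":0,"ay":0,"az":0},{"dx":0,"dy":0,"dz":0,"ax":0,"ay":0,"az":0},{"dx":0,"dy":0,"dz":-0.05,"ax":0,"ay":0,"az":0},{"dx":0,"dy":0,"dz":-0.3,"ax":0,"ay":0,"az":0},{"dx":0,"dy":0,"dz":-0.5,"ax":0,"ay":0,"az":0},{"dx":0,"dy":0,"dz":-0.5,"ax":0,"ay":0,"az":0}]' 0.5
python3 - <<'E'
from h import *
p,Q=pose(); im,d,W=wworld(); I=im.astype(int)
m=(W[...,2]>.05)&(W[...,2]<.08)&(I[...,0]>I[...,2]*1.3)&(I.sum(2)<300)&(abs(W[...,0]-.49)<.08)&(abs(W[...,1]+.343)<.05)
q=W[m]; print(p,m.sum(),cv2.minAreaRect((q[:,:2]*1000).astype(np.float32)),np.percentile(q[:,2],[10,50,90]))
plan([.5,-.05,.28],down(60),10); print(); 
A=([.5,-.05,.28],down(60)); plan([.43,.3187,.2],down(125),15,start=A)
E
```

```text
clock: 21.42
position: [0.4774, -0.3451, 0.0407]
tool_rot: [0.991, 0.134, 0.001, -0.0]
ft_force: [-2.3, 2.2, 8.4]
opening: 0.144
gripper_force: 55.0
clock: 22.42
position: [0.4769, -0.345, 0.2038]
tool_rot: [0.991, 0.134, 0.0, -0.001]
ft_force: [0.3, -0.4, -0.2]
opening: 0.501
gripper_force: 0.0
[ 0.47689465 -0.34502057  0.20380331] 1032 ((483.4158020019531, -332.44189453125), (80.69720458984375, 64.87861633300781), 38.634498596191406) [0.06181052 0.0632385  0.06421052]
1 dx 0.08 dy -0.23 dz -0.06 ax 0.01 ay -0.00 az -0.97
2 dx 0.10 dy -0.23 dz -0.06 ax 0.01 ay -0.00 az -0.97
3 dx 0.12 dy -0.22 dz -0.06 ax 0.01 ay -0.00 az -0.97
4 dx 0.13 dy -0.21 dz -0.06 ax 0.01 ay -0.00 az -0.97
5 dx 0.15 dy -0.20 dz -0.06 ax 0.01 ay -0.00 az -0.97
6 dx 0.17 dy -0.18 dz -0.06 ax 0.01 ay -0.00 az -0.97
7 dx 0.18 dy -0.17 dz -0.06 ax 0.01 ay -0.00 az -0.97
8 dx 0.19 dy -0.16 dz -0.06 ax 0.01 ay -0.00 az -0.97
9 dx 0.20 dy -0.14 dz -0.06 ax 0.01 ay -0.00 az -0.97
10 dx 0.21 dy -0.13 dz -0.06 ax 0.01 ay -0.00 az -0.97

1 dx 0.16 dy -0.14 dz 0.04 az -0.95
2 dx 0.17 dy -0.12 dz 0.04 az -0.95
3 dx 0.18 dy -0.11 dz 0.04 az -0.95
4 dx 0.18 dy -0.10 dz 0.04 az -0.95
5 dx 0.19 dy -0.08 dz 0.04 az -0.95
6 dx 0.20 dy -0.07 dz 0.04 az -0.95
7 dx 0.20 dy -0.05 dz 0.04 az -0.95
8 dx 0.21 dy -0.04 dz 0.04 az -0.95
9 dx 0.21 dy -0.02 dz 0.04 az -0.95
10 dx 0.21 dy -0.01 dz 0.04 az -0.95
11 dx 0.21 dy 0.01 dz 0.04 az -0.95
12 dx 0.21 dy 0.03 dz 0.04 az -0.95
13 dx 0.20 dy 0.04 dz 0.04 az -0.95
14 dx 0.20 dy 0.06 dz 0.04 az -0.95
15 dx 0.20 dy 0.07 dz 0.04 az -0.95
```

The scoop stands at its old height and pose. Next is the lid. The knob is round, so I can keep the yaw.

```bash
python3 -m jog '[{"dx":0.04,"dy":-0.15,"dz":-0.3,"ax":0,"ay":0,"az":0},{"dx":0.07,"dy":-0.3,"dz":-0.3,"ax":0,"ay":0,"az":0},{"dx":0.075,"dy":-0.4,"dz":0,"ax":0,"ay":0,"az":0},{"dx":0.075,"dy":-0.4,"dz":0,"ax":0,"ay":0,"az":0},{"dx":0.075,"dy":-0.4,"dz":0,"ax":0,"ay":0,"az":0},{"dx":0.075,"dy":-0.4,"dz":0,"ax":0,"ay":0,"az":0},{"dx":0.075,"dy":-0.4,"dz":0,"ax":0,"ay":0,"az":0},{"dx":0.075,"dy":-0.4,"dz":0,"ax":0,"ay":0,"az":0}]' 0.55
python3 -m jog '[{"dx":0.075,"dy":-0.4,"dz":0,"ax":0,"ay":0,"az":0},{"dx":0.075,"dy":-0.4,"dz":0,"ax":0,"ay":0,"az":0},{"dx":0.075,"dy":-0.4,"dz":0,"ax":0,"ay":0,"az":0},{"dx":0.075,"dy":-0.4,"dz":0.1,"ax":0,"ay":0,"az":0},{"dx":0.07,"dy":-0.4,"dz":0.2,"ax":0,"ay":0,"az":0},{"dx":0.06,"dy":-0.25,"dz":0.2,"ax":0,"ay":0,"az":0},{"dx":0.04,"dy":-0.14,"dz":0.1,"ax":0,"ay":0,"az":0},{"dx":0,"dy":0,"dz":0,"ax":0,"ay":0,"az":0}]'
cat > knob.py <<'E'
from h import *
p,Q=pose(); print(p,Q.as_euler('xyz',degrees=True)); im,d,W=wworld(); I=im.astype(int)
near=np.hypot(W[...,0]-.441,W[...,1]-.318)<.07
m=near&(W[...,2]>.055)&(W[...,2]<.067); n=near&(W[...,2]>.005)&(W[...,2]<.022)&(I[...,2]>I[...,0]+40)
for a in(m,n):
    q=W[a]; print(a.sum(),np.median(q[:,2]) if len(q) else '',cv2.minEnclosingCircle(q[:,:2].astype(np.float32)) if len(q)>5 else '')
if m.sum()>5:
    c=cv2.minEnclosingCircle(W[m][:,:2].astype(np.float32))[0]; plan([c[0],c[1],.032],Q,1)
E
python3 knob.py
```

```text
clock: 23.48
position: [0.4506, 0.0037, 0.2746]
tool_rot: [0.991, 0.134, 0.001, -0.001]
ft_force: [0.2, 0.3, 0.8]
opening: 0.552
gripper_force: 0.0
clock: 24.48
position: [0.429, 0.294, 0.2024]
tool_rot: [0.991, 0.135, -0.0, -0.001]
ft_force: [0.2, 0.0, 0.6]
opening: 0.55
gripper_force: 0.0
[0.42903539 0.29403648 0.20239511] [-1.79932535e+02  2.15907238e-02  1.54756034e+01]
433 0.06050180680379055 ((0.4446432292461395, 0.3197507858276367), 0.011903871782124043)
6101 0.014508575980159338 ((0.4444141685962677, 0.32008975744247437), 0.05276339128613472)
1 dx 0.18 dy -0.18 dz 1.43 ay -0.01 az -0.01
```

The knob measures 23.8 mm and the disc 105.5 mm, so this is the middle lid. I'll descend and grip.

```bash
python3 -m jog '[{"dx":0.09,"dy":-0.09,"dz":0.2,"ax":0,"ay":0,"az":0},{"dx":0.09,"dy":-0.09,"dz":0.4,"ax":0,"ay":0,"az":0},{"dx":0,"dy":0,"dz":0.4,"ax":0,"ay":0,"az":0},{"dx":0,"dy":0,"dz":0.28,"ax":0,"ay":0,"az":0},{"dx":0,"dy":0,"dz":0.12,"ax":0,"ay":0,"az":0},{"dx":0,"dy":0,"dz":0.04,"ax":0,"ay":0,"az":0},{"dx":0,"dy":0,"dz":0,"ax":0,"ay":0,"az":0}]'
python3 -m jog '[{"dx":0,"dy":0,"dz":0,"ax":0,"ay":0,"az":0},{"dx":0,"dy":0,"dz":0,"ax":0,"ay":0,"az":0},{"dx":0,"dy":0,"dz":0,"ax":0,"ay":0,"az":0},{"dx":0,"dy":0,"dz":0,"ax":0,"ay":0,"az":0},{"dx":0,"dy":0,"dz":0,"ax":0,"ay":0,"az":0},{"dx":0,"dy":0,"dz":0,"ax":0,"ay":0,"az":0}]' 0 40
python3 -m jog '[{"dx":0,"dy":0,"dz":-0.1,"ax":0,"ay":0,"az":0},{"dx":0,"dy":0,"dz":-0.3,"ax":0,"ay":0,"az":0},{"dx":0,"dy":0,"dz":-0.5,"ax":0,"ay":0,"az":0},{"dx":0,"dy":0,"dz":-0.5,"ax":0,"ay":0,"az":0},{"dx":0,"dy":0,"dz":-0.3,"ax":0,"ay":0,"az":0},{"dx":0,"dy":0,"dz":-0.1,"ax":0,"ay":0,"az":0}]'
python3 - <<'E'
from h import *
p,Q=pose(); plan([.50,-.02,.25],Q,10)
E
```

```text
clock: 25.4
position: [0.4449, 0.3207, 0.0311]
tool_rot: [0.991, 0.134, 0.001, -0.001]
ft_force: [1.3, 0.1, -0.5]
opening: 0.549
gripper_force: 0.0
clock: 26.15
position: [0.4444, 0.3207, 0.0303]
tool_rot: [0.991, 0.134, 0.0, -0.001]
ft_force: [-1.2, -0.6, 5.1]
opening: 0.244
gripper_force: 40.0
clock: 26.9
position: [0.4445, 0.3205, 0.2484]
tool_rot: [0.991, 0.134, 0.002, -0.001]
ft_force: [-0.8, -1.2, -1.6]
opening: 0.249
gripper_force: 40.0
1 dx -0.03 dy 0.29
2 dx -0.03 dy 0.29
3 dx -0.03 dy 0.29
4 dx -0.03 dy 0.29
5 dx -0.03 dy 0.29
6 dx -0.03 dy 0.29
7 dx -0.03 dy 0.29
8 dx -0.03 dy 0.29
9 dx -0.03 dy 0.29
10 dx -0.03 dy 0.29
```

```bash
python3 -m jog '[{"dx":-0.02,"dy":0.12,"dz":0,"ax":0,"ay":0,"az":0},{"dx":-0.05,"dy":0.3,"dz":0,"ax":0,"ay":0,"az":0},{"dx":-0.05,"dy":0.38,"dz":0,"ax":0,"ay":0,"az":0},{"dx":-0.05,"dy":0.38,"dz":0,"ax":0,"ay":0,"az":0},{"dx":-0.05,"dy":0.38,"dz":0,"ax":0,"ay":0,"az":0},{"dx":-0.05,"dy":0.38,"dz":0,"ax":0,"ay":0,"az":0},{"dx":-0.05,"dy":0.38,"dz":0,"ax":0,"ay":0,"az":0},{"dx":-0.05,"dy":0.3,"dz":0,"ax":0,"ay":0,"az":0}]'
python3 -m jog '[{"dx":-0.05,"dy":0.2,"dz":0,"ax":0,"ay":0,"az":0},{"dx":-0.02,"dy":0.1,"dz":0,"ax":0,"ay":0,"az":0},{"dx":0,"dy":0,"dz":0,"ax":0,"ay":0,"az":0},{"dx":0,"dy":0,"dz":0,"ax":0,"ay":0,"az":0}]'
cat > look.py <<'E'
from h import *
p,Q=pose(); print(p,Q.as_euler('xyz',degrees=True)); im,d,W=wworld(); I=im.astype(int); cv2.imwrite('pics/w5.png',im[:,:,::-1])
m=(W[...,2]>.079)&(W[...,2]<.091)&(np.hypot(W[...,0]-.572,W[...,1]+.004)<.062)&(I.max(2)<110)
q=W[m]; print(m.sum(),np.median(q[:,2]),cv2.minEnclosingCircle(q[:,:2].astype(np.float32)))
L=Q.inv().apply((W-p).reshape(-1,3)); n=(np.hypot(L[:,0],L[:,1])<.065)&(abs(L[:,2]-.017)<.02)&(I.reshape(-1,3)[:,2]>I.reshape(-1,3)[:,0]+40)
l=L[n]; print('lid in tool',n.sum(),cv2.minEnclosingCircle(l[:,:2].astype(np.float32)), np.linalg.lstsq(np.c_[l[:,:2],np.ones(len(l))],l[:,2],rcond=None)[0])
E
python3 look.py
```

```text
clock: 27.9
position: [0.484, 0.0031, 0.2435]
tool_rot: [0.991, 0.134, -0.001, -0.001]
ft_force: [0.6, 0.4, -1.6]
opening: 0.245
gripper_force: 40.0
clock: 28.4
position: [0.4862, -0.0309, 0.2451]
tool_rot: [0.991, 0.134, -0.0, -0.001]
ft_force: [-0.4, -0.4, -1.4]
opening: 0.246
gripper_force: 40.0
[ 0.48620737 -0.03093323  0.24507614] [-1.79885091e+02 -4.54802379e-03  1.54386107e+01]
2213 0.08437318336821784 ((0.5735076069831848, -0.004444889258593321), 0.04990561306476593)
lid in tool 12324 ((0.00044797020382247865, -0.0007600347162224352), 0.05265101417899132) [ 0.0071137  -0.00036144  0.01566146]
```

View pics/w5.png

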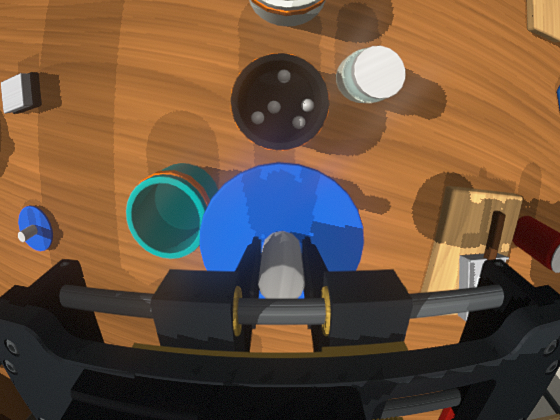

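All five balls are visible inside the black barrel around (280,105), and the lid is held level. I'll move over the mouth and lower it.

```bash
python3 -m jog '[{"dx":0.1,"dy":-0.014,"dz":0,"ax":0,"ay":0,"az":0},{"dx":0.25,"dy":0,"dz":0,"ax":0,"ay":0,"az":0},{"dx":0.25,"dy":0,"dz":0,"ax":0,"ay":0,"az":0},{"dx":0.156,"dy":0,"dz":0.1,"ax":0,"ay":0,"az":0},{"dx":0,"dy":0,"dz":0.3,"ax":0,"ay":0,"az":0},{"dx":0,"dy":0,"dz":0.35,"ax":0,"ay":0,"az":0},{"dx":0,"dy":0,"dz":0.2,"ax":0,"ay":0,"az":0},{"dx":0,"dy":0,"dz":0,"ax":0,"ay":0,"az":0}]'
python3 - <<'E'
from h import *
p,Q=pose(); print(p); plan([.5733,-.0053,.1075],Q,1)
E
```

```text
clock: 29.45
position: [0.5733, -0.0048, 0.13]
tool_rot: [0.991, 0.135, -0.001, -0.001]
ft_force: [-0.1, 0.4, -0.5]
opening: 0.244
gripper_force: 40.0
[ 0.57328813 -0.00476427  0.1300045 ]
1 dy 0.00 dz 0.19
```

```bash
python3 -m jog '[{"dx":0,"dy":0.004,"dz":0.05,"ax":0,"ay":0,"az":0},{"dx":0,"dy":0,"dz":0.06,"ax":0,"ay":0,"az":0},{"dx":0,"dy":0,"dz":0.04,"ax":0,"ay":0,"az":0},{"dx":0,"dy":0,"dz":0.03,"ax":0,"ay":0,"az":0},{"dx":0,"dy":0,"dz":0.01,"ax":0,"ay":0,"az":0},{"dx":0,"dy":0,"dz":0,"ax":0,"ay":0,"az":0}]'
python3 -m jog '[{"dx":0,"dy":0,"dz":0.005,"ax":0,"ay":0,"az":0},{"dx":0,"dy":0,"dz":0,"ax":0,"ay":0,"az":0}]'
```

```text
clock: 30.2
position: [0.5737, -0.0061, 0.1088]
tool_rot: [0.991, 0.134, 0.0, -0.001]
ft_force: [-0.2, -0.0, -1.0]
opening: 0.246
gripper_force: 40.0
clock: 30.45
position: [0.5736, -0.0061, 0.1082]
tool_rot: [0.991, 0.134, 0.0, -0.001]
ft_force: [0.1, 1.4, -0.7]
opening: 0.248
gripper_force: 40.0
```

```bash
python3 -m jog '[{"dx":0,"dy":0,"dz":0.008,"ax":0,"ay":0,"az":0},{"dx":0,"dy":0,"dz":0.005,"ax":0,"ay":0,"az":0},{"dx":0,"dy":0,"dz":0,"ax":0,"ay":0,"az":0},{"dx":0,"dy":0,"dz":0,"ax":0,"ay":0,"az":0}]'
```

```text
clock: 30.95
position: [0.5737, -0.006, 0.1073]
tool_rot: [0.991, 0.134, 0.001, -0.001]
ft_force: [-2.2, 0.7, 7.7]
opening: 0.247
gripper_force: 40.0
```

Contact comes at exactly the expected seated height. I'll release and retreat.

```bash
python3 -m jog '[{"dx":0,"dy":0,"dz":0,"ax":0,"ay":0,"az":0},{"dx":0,"dy":0,"dz":0,"ax":0,"ay":0,"az":0},{"dx":0,"dy":0,"dz":0,"ax":0,"ay":0,"az":0},{"dx":0,"dy":0,"dz":0,"ax":0,"ay":0,"az":0},{"dx":0,"dy":0,"dz":-0.1,"ax":0,"ay":0,"az":0},{"dx":0,"dy":0,"dz":-0.4,"ax":0,"ay":0,"az":0},{"dx":0,"dy":0,"dz":-0.5,"ax":0,"ay":0,"az":0},{"dx":0,"dy":0,"dz":-0.4,"ax":0,"ay":0,"az":0}]' 0.5
python3 -m jog '[{"dx":-0.2,"dy":0,"dz":-0.1,"ax":0,"ay":0,"az":0},{"dx":-0.4,"dy":0,"dz":0,"ax":0,"ay":0,"az":0},{"dx":-0.3,"dy":0,"dz":0,"ax":0,"ay":0,"az":0},{"dx":0,"dy":0,"dz":0,"ax":0,"ay":0,"az":0},{"dx":0,"dy":0,"dz":0,"ax":0,"ay":0,"az":0}]'
python3 - <<'E'
from h import *
p,Q=pose(); print(p); im,d,W=wworld(); I=im.astype(int); s,ds=snap('side'); S=world('side',ds); J=s.astype(int)
for n,X,K in(('w',W,I),('s',S,J)):
    m=(np.hypot(X[...,0]-.573,X[...,1]+.004)<.075)&(X[...,2]>.07)&(X[...,2]<.11)&(K[...,2]>K[...,0]+40); q=X[m]
    print(n,m.sum(),cv2.minEnclosingCircle(q[:,:2].astype(np.float32)),np.linalg.lstsq(np.c_[q[:,0]-.573,q[:,1]+.004,np.ones(len(q))],q[:,2],rcond=None)[0])
o=np.hstack([cv2.resize(im,(400,300)),cv2.resize(s,(400,300))]); cv2.imwrite('pics/end.png',o[:,:,::-1])
for n,c,h,X in(('tin',(.506,-.447),.11,S),('jar',(.6287,-.0933),.095,S),('oil',(.4646,-.0275),.14,S),('block',(.5124,.3874),.042,S)):
  for lab,Y in(('before',np.load('side.npy')),('now',X)):
    m=(np.hypot(Y[...,0]-c[0],Y[...,1]-c[1])<.045)&(abs(Y[...,2]-h)<.006); print(n,lab,m.sum(),Y[m][:,:2].mean(0) if m.sum() else '')
E
```

```text
clock: 31.95
position: [0.5735, -0.0063, 0.2779]
tool_rot: [0.991, 0.134, 0.001, -0.001]
ft_force: [0.3, 0.3, 0.9]
opening: 0.502
gripper_force: 0.0
clock: 32.58
position: [0.4701, -0.0351, 0.2873]
tool_rot: [0.991, 0.134, 0.001, -0.001]
ft_force: [-0.2, 0.2, 0.0]
opening: 0.5
gripper_force: 0.0
[ 0.47006299 -0.03509631  0.28727744]
w 6341 ((0.5733630657196045, -0.005422461312264204), 0.05291437730193138) [8.29680630e-04 7.76295182e-05 9.15736760e-02]
s 695 ((0.5708183646202087, -0.006332109682261944), 0.055442847311496735) [0.00268938 0.00586166 0.09160176]
tin before 449 [ 0.50788303 -0.44934355]
tin now 450 [ 0.5078238  -0.44947111]
jar before 262 [ 0.62947173 -0.09533341]
jar now 257 [ 0.62954507 -0.09550997]
oil before 55 [ 0.46545307 -0.02888523]
oil now 54 [ 0.46614791 -0.02889836]
block before 137 [0.51223574 0.38361236]
block now 0
```

View pics/end.png

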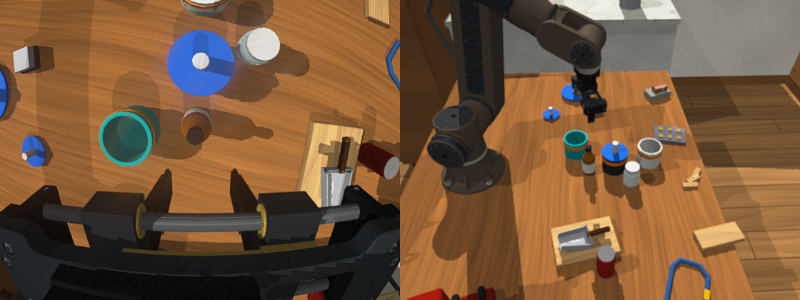

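The lid is seated and level, with its disc top at 0.092 m. The scoop stands empty on its board and the bystanders are unmoved. The block is hidden in the side view but visible at (27,60) in the wrist view.

```bash
python3 -c "
from bench import r
print(r.hand_in())"
```

```text
the job is handed in; nothing more can be done
None
```

The job is handed in at about 33 s on the clock: all five balls are in the barrel with none spilled, the empty scoop is back upright on its board, the blue lid is fully seated, and the oil bottle, jar and tin measure unmoved; the block I only saw by eye in its place, as the arm hid it from the measuring view.

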